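Latch the gate of a bench thickness gauge and turn its clutch knob until it clicks

ROBOT

A 6-joint arm with a two-finger parallel gripper is mounted at the origin on a cart in front of the work surface, level with it; the furniture and walls round the work are solid. World frame = base frame: x ahead of the robot, y to its left, z up, the work surface at z = 0. Lengths are in m, angles in rad, forces in N, time in s.
With the tool pointing down it reaches from about 0.3 to 0.825 m from the base axis. Payload 5.4 kg.
Tool frame: the origin (TCP) lies at the very end of the fingers, on their centre line; the grasp point (between the pads) lies 19 mm behind it; z points along the fingers, y is the line along which they close (so a half turn about z gives the same grasp; the last joint's range is limited). The gripper opens to 92 mm and grips with 3 to 60 N. Pads are 20 mm wide; open, the fingers measure 128 mm over their backs; the gripper's body (75 mm by 189 mm) begins 69 mm behind the grasp point.
Start: joints at [-1.516, 0.158, 1.597, -0, 1.386, -0.21], TCP at [0.15, -0.555, 0.215] pointing down, gripper open.
Joint ranges: [-2.91, 2.91], [-0.94, 2.29], [0.18, 2.7], [-1.29, 4.43], [0.17, 2.64], [-3, 3]. Speed limits (rad/s): [2.57, 2.57, 3.14, 3.14, 3.14, 3.14].

INTERFACE

Orientations are given as a rotation vector (axis times angle).
In Python, from workcell import bot gives the robot as it stands. Calls block until the motion is done:
- bot.goto(position, orientation): joint-space move of the TCP to a pose.
- bot.line_to(position, rot=None, max_speed=0.15): straight line of the TCP; rot=None keeps the orientation; max_speed is the mean speed in m/s.
- bot.set_joints(angles): joint-space move.
- bot.set_gripper(opening, newtons=None): opening from 0.0 (shut) to 1.0 (fully open); newtons is the grip in N (None keeps the last); returns when the fingers have stopped.
- bot.hold(seconds).
- bot.inverse_kinematics(position, orientation): joint angles nearest the present ones, or None.
- bot.read_camera(name): name is "scene" or "top" or "wrist"; returns a dict with "pixels" (480x640x3 uint8, blue, green, red), "fx", "fy", "cx", "cy" (pixels), "R" (3x3) and "t" (3): a world point X has camera coordinates R X + t. Camera axes: x right, y down, z forward; pixel columns grow to the right and rows downward; lengths in m; the calibration is good to about 2 mm. A picture is of the moment at which its call begins. There is no depth.
A pose or a line that the arm cannot do raises bot.MotionError and nothing moves.
- bot.job_done(): hands the job in; it is judged then, once.
Readings, each from a call of its own:
- bot.current_clock(): time.
- bot.current_joints(): joint angles.
- bot.current_joint_vel(): joint speeds.
- bot.current_effort(): joint torques, N m.
- bot.current_ee_pos(): TCP position.
- bot.current_tool_rot(): TCP orientation.
- bot.current_contact_force(): force on the tool from outside, world axes, zero at the start.
- bot.current_ft_torque(): the same for the moment, N m.
- bot.current_opening(): opening from 0.0 (shut) to 1.0 (fully open).
- bot.current_grip_force(): force on a finger pad.
Only numpy, scipy, OpenCV 4.12 (cv2) and the standard library are available. Lean on these libraries where they do the work, as an engineer would, in place of code of your own. Each camera call takes 0.05 s, during which the arm holds its last target. There are 200 camera calls.

TASK

Get the flange in the green bench gauge ready for its height reading. First push the gauge's sliding gate fully home, so that it carries the flange back under the measuring foot and the spring catch clicks in behind it; then turn the orange wing knob on top clockwise (seen from above) to bring the foot down on the flange, and keep turning until the knob's slip clutch has clicked over at least once. Leave the gate latched and the foot pressing on the flange, and do not disturb the other things on the granite plates.

Things in the scene. Friction and masses are not known exactly. Their poses are not given: they have to be found in the camera images.
- gauge: Green cast C-frame bench gauge, fixed. Origin on the granite (z=0) below the foot's axis; +x along the gate's way from its open front to the column, +y left. Base 100 mm wide, x -108 to 88, 18 high; steel anvil top at 22; column at x 47 to 85; overhanging arm z 84 to 112, 50 wide, to x -25; above it a graduated drum 48 across, z 115 to 137, then the orange wing knob.
- station (a point): Point on the anvil top, on the axis of the measuring foot (22 mm above the plate): the flange's underside is centred here when the gate is shut.
- gate (a joint): Opening of the sliding gate, m: 0 = fully shut (solid stop), to 0.05 = out to the front; starts 0.036 to 0.046 open. Slides along the gauge's x axis with about 5 N of friction, about 10 N over the catch. The catch clicks in when 1 to 2 mm are left.
- gate_push (a point): Centre of the front face of the gate's upright push plate (red pad 46 x 30 mm on a dark plate 56 wide, its edges 10 and 50 mm above the granite), 30 mm above the granite; moves with the gate. Push along the gauge's +x. The gate's far end is a 90 degree V that pushes the flange ahead and centres it against two stop pins.
- catch (a joint): Travel of the gate's spring catch, a plunger with a yellow pull knob on the left of the gate's guide, m: 0 = sprung in; about 0.005 while the gate's lug rides over it; back near 0 once it has clicked in behind the lug.
- flange: Turned steel flange, a disc 66 mm across and 9 mm thick with a hub 36 mm across on top, 25 mm high in all, lying loose on the anvil in front of the measuring place. Origin: centre of its underside.
- foot: Measuring foot: steel disc 30 mm across on a spindle under the arm; origin: centre of its lower face. It does not turn; it goes down 10 mm per clockwise turn of the drum. At the start it is 2 to 5 mm higher than the flange's top, so the flange passes beneath it.
- drum (a joint): Angle of the graduated drum in rad, growing clockwise as seen from above (foot going down). It stops turning when the foot bears on the flange. At the start 0.6 to 2.4; the foot meets the flange near 3.8.
- clutch_knob (a joint): Slip of the wing knob on the drum through the clutch, rad: 0 at the start, growing clockwise from above. Knob and drum turn together (about 0.05 N m) until the foot bears on the flange; then at about 0.12 N m the knob jumps on in clicks of 0.52 rad while the drum stands still. Let go between clicks, it falls into the nearer one.
- knob_center (a point): Point on the knob's vertical axis at mid-height of its orange wing bar, 158 mm above the granite. Bar 103 mm long over its round ends (17 across), 14 thick, z 148 to 168; the black hub below is 49 across. The knob stays at this height. The bar can be pushed round at either end or gripped across its 14 mm.
- wing_tip_dot (a point): Centre of the round end of the wing bar that bears a white dot, 43 mm from the knob's axis, at the height of knob_center.
- wing_tip_plain (a point): Centre of the other, plain round end of the wing bar, 43 mm from the knob's axis, at the height of knob_center.
- v_block: Bystander: steel V block 48 x 45 x 38 mm standing loose to the right of the gauge. Origin: centre of its underside.
- flange_b: Bystander: a second steel flange like the first, loose on the same granite plate to the front right of the gauge. Origin: centre of its underside.
- mike: Bystander: outside micrometer, 125 mm long, lying loose on the other (right) granite plate. Origin: centre of its underside.
Things that resemble listed ones, but are neither listed nor needed, are in the scene too. Leave any blue, pink or yellow look-alike of the flange alone.

How it is judged:
On the way, in this order (a step that is already met when the one before it is completed fails the run):
1. the gate is shut and the catch has sprung in behind it, with the flange at the measuring place (value of joint gate below 0.004 m and value of joint catch below 0.002 m and horizontal distance between flange and station below 0.006 m), for 0.2 s.
2. the knob has been turned clockwise until its clutch clicked over, the foot bearing on the flange (value of joint clutch_knob above 0.42 rad and contact force between foot and flange above 4 N), for 0.2 s.
At the end, for the whole second after the job is handed in: The gate is within 4 mm of fully shut with its catch sprung in (within 2 mm), the flange lies flat within 6 mm of the measuring station, the knob has slipped on by at least one click (0.52 rad, judged at 0.42) and the foot presses on the flange with more than 4 N (all of step 1 and all of step 2 and angle between flange's own z axis and vertical below 0.05 rad); the robot touches nothing.
It fails at once if a bystander (V block, second flange or micrometer) is moved more than 15 mm (distance of any of v_block, flange_b, mike from where it was at the start of the episode above 0.015 m).
It also fails if it takes over 64 s, if anything falls off the work surface, if the arm or the gripper's body presses on something with over 40 N, if the wrist force passes 120 N, or if a joint passes its speed limit or range.

## Working session

There is one attempt and no reset: what is moved stays moved. The work goes in short steps, each a Python script; the robot and the scene stay as the last script left them, time stands still between calls to the robot, and variables do not carry over. Pictures are saved under pics/ and viewed, at most 10 in all, crops included, and the job is handed in when it is done.

```bash
mkdir -p pics; ls; python3 - <<'E'
from workcell import bot
import cv2,numpy as np
for n in("scene","top"):
    c=bot.read_camera(n);cv2.imwrite(f"pics/{n}0.png",c["pixels"])
    print(n,c["fx"],c["cx"],c["cy"],np.round(-c["R"].T@c["t"],3),np.round(c["R"],3).tolist())
print(bot.current_clock(),bot.current_tool_rot())
E
```

```text
pics
scene 541.3898027678389 318.00471306395985 237.79212502644614 [-0.003  0.958  0.644] [[-0.877, -0.48, -0.007], [-0.226, 0.426, -0.876], [0.423, -0.767, -0.482]]
top 493.7966400385645 316.24580768357686 236.99472435846766 [0.343 0.09  1.17 ] [[-0.013, -1.0, -0.004], [-0.991, 0.013, -0.135], [0.135, 0.002, -0.991]]
0.1 [-3.11239684e+00 -4.14562240e-01 -1.68949768e-04]
```

View pics/scene0.png

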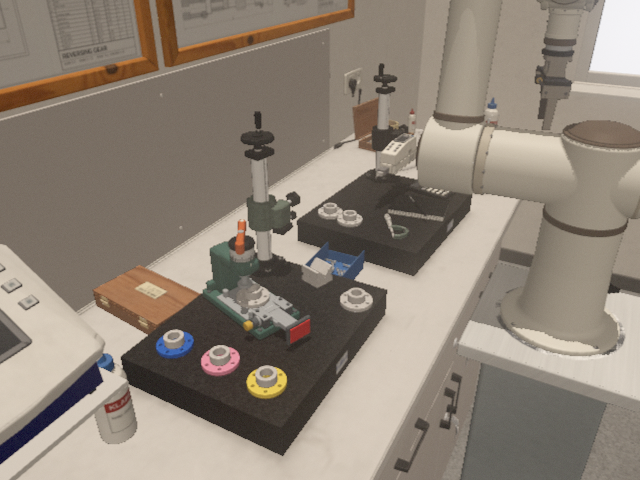

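View pics/top0.png

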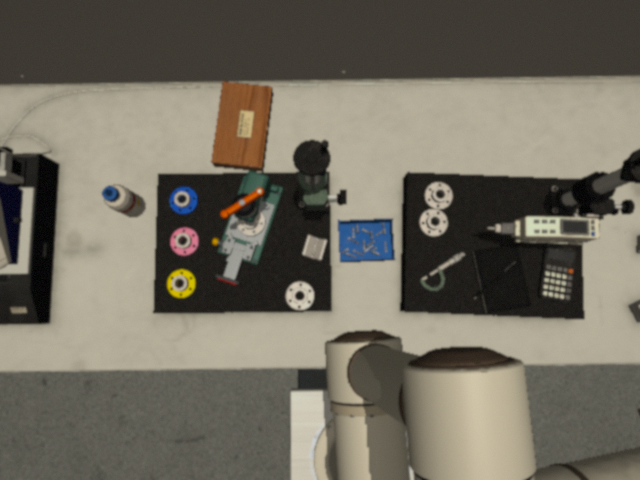

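Top view: the gauge is at about (245,220), its red push plate at (228,282), the orange bar at (242,203) and a tall stand at (313,175). Blue, pink and yellow look-alikes are on the left. flange_b is at (300,295) and the V block at (315,247). I'll enlarge both views.

```bash
python3 - <<'E'
import cv2,numpy as np
a=cv2.imread("pics/top0.png")[165:315,150:350]; cv2.imwrite("pics/topc.png",cv2.resize(a,None,fx=4,fy=4,interpolation=cv2.INTER_CUBIC))
a=cv2.imread("pics/scene0.png")[205:355,190:390]; cv2.imwrite("pics/scenec.png",cv2.resize(a,None,fx=4,fy=4,interpolation=cv2.INTER_CUBIC))
E
```

```text
(no output)
```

View pics/topc.png

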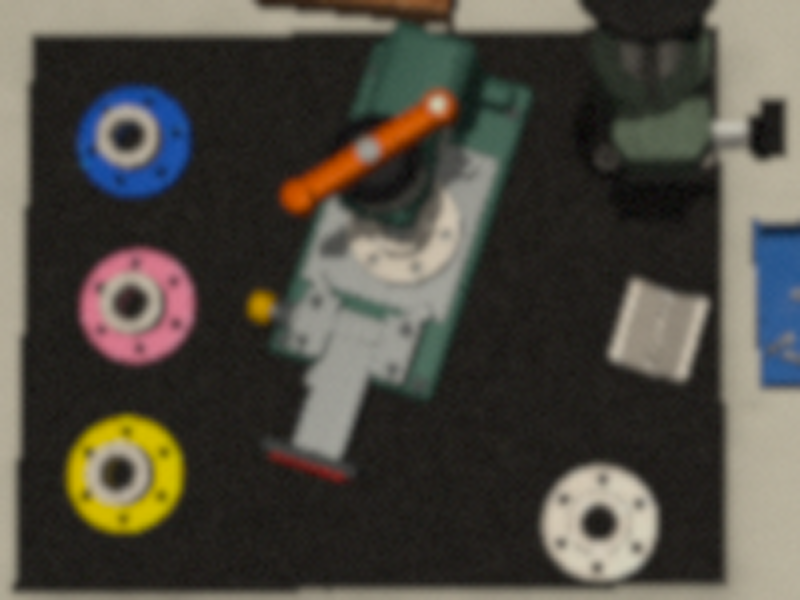

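View pics/scenec.png

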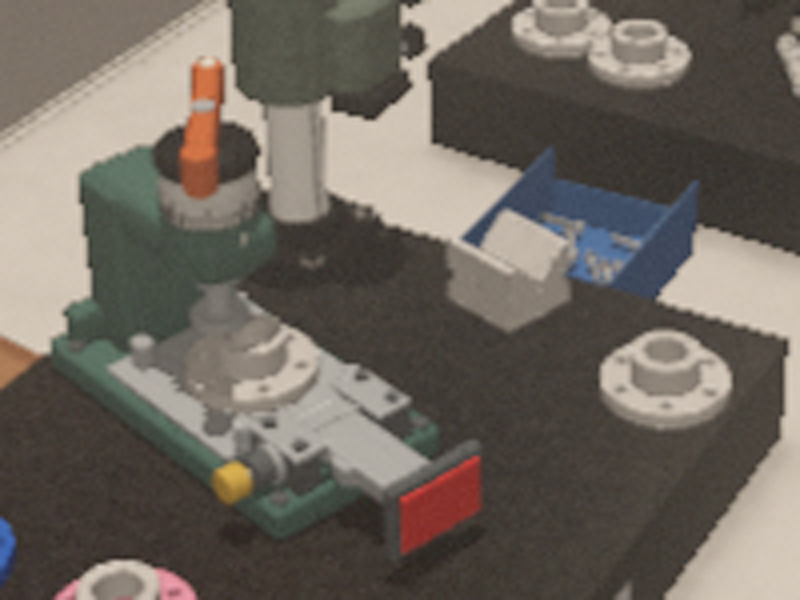

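Top crop: dot tip (438,103), plain tip (297,195), knob cap (368,150), base corners front-left (270,348), front-right (430,397), back-right (531,90). Scene crop: red pad corners (402,498), (481,457), (481,512), (402,553) and base corners (280,515), (437,432), (55,345). The gauge and the clear white flange_b match their descriptions: it is the only green C-frame with a gate and a red pad. Next I fit the pose, including the plate height.

```bash
cat > fit.py <<'E'
from workcell import bot
import numpy as np
from scipy.optimize import least_squares
C={n:bot.read_camera(n) for n in("scene","top")}
off={"scene":(190,205),"top":(150,165)}
def proj(n,X):
    c=C[n];p=c["R"]@X+c["t"];return np.array([c["fx"]*p[0]/p[2]+c["cx"],c["fy"]*p[1]/p[2]+c["cy"]])
# feature: cam, crop px, fn(q,a)->gauge pt
k=lambda r,z:(lambda q,a:(r*np.cos(a),r*np.sin(a),z))
f=lambda x,y,z:(lambda q,a:(x,y,z))
g=lambda y,z:(lambda q,a:(q,y,z))   # q = gauge x of the push face
F=[("top",(438,103),k(.043,.168)),("top",(297,195),k(-.043,.168)),("top",(368,150),k(0,.169)),
("top",(270,348),f(-.108,.05,.018)),("top",(430,397),f(-.108,-.05,.018)),("top",(531,90),f(.088,-.05,.018)),
("top",(269,454),g(.023,.045)),("top",(348,476),g(-.023,.045)),
("scene",(207,66),k(.043,.168)),("scene",(204,105),k(0,.169)),
("scene",(402,498),g(.023,.045)),("scene",(481,457),g(-.023,.045)),("scene",(481,512),g(-.023,.015)),("scene",(402,553),g(.023,.015)),
("scene",(280,515),f(-.108,.05,.018)),("scene",(437,432),f(-.108,-.05,.018)),("scene",(55,345),f(.088,.05,.018))]
def W(p,l):
    x,y,w,h=p[:4];c,s=np.cos(w),np.sin(w);return np.array([x+c*l[0]-s*l[1],y+s*l[0]+c*l[1],h+l[2]])
def res(p): return np.concatenate([proj(n,W(p,fn(p[4],p[5])))-((np.array(u)+.5)/4-.5+off[n]) for n,u,fn in F])
r=least_squares(res,[.45,.2,-.3,.06,-.17,-.5],loss="soft_l1")
print(np.round(r.x,4),np.round(np.degrees(r.x[[2,5]]),1))
for (n,u,_),e in zip(F,res(r.x).reshape(-1,2)): print(n,u,np.round(e,1))
np.save("p.npy",r.x)
print("push",W(r.x,(r.x[4],0,.03)),"knob",W(r.x,(0,0,.158)))
E
python3 fit.py
```

```text
[ 0.5552  0.2458 -0.3219 -0.0013 -0.1643 -0.6658] [-18.4 -38.1]
top (438, 103) [-0.1  0.2]
top (297, 195) [0.4 0.1]
top (368, 150) [ 0.  -0.3]
top (270, 348) [-0.6  0.1]
top (430, 397) [-0.3  0.7]
top (531, 90) [ 0.6 -0.5]
top (269, 454) [ 0.3 -0.6]
top (348, 476) [-0.4  0. ]
scene (207, 66) [0.2 0.4]
scene (204, 105) [-0.1  0.6]
scene (402, 498) [0.1 0.7]
scene (481, 457) [-0.2 -0.1]
scene (481, 512) [-0.  -0.7]
scene (402, 553) [0.6 0.3]
scene (280, 515) [-0.3  0.5]
scene (437, 432) [ 1.8 -1.5]
scene (55, 345) [-2.3 -1.2]
push [0.39930172 0.29780545 0.02872518] knob [0.55519734 0.24581315 0.15672518]
```

```bash
cat > h.py <<'E'
from workcell import bot
import numpy as np
from scipy.spatial.transform import Rotation as Ro
p=np.load("p.npy")
def W(l):
    x,y,w,h=p[:4];c,s=np.cos(w),np.sin(w);return np.array([x+c*l[0]-s*l[1],y+s*l[0]+c*l[1],l[2]])
def down(yaw):
    c,s=np.cos(yaw),np.sin(yaw);return Ro.from_matrix([[c,s,0],[s,-c,0],[0,0,-1]]).as_rotvec()
E
python3 - <<'E'
from h import *
C={n:bot.read_camera(n) for n in("scene","top")}
def ray(n,u,v,z):
    c=C[n];d=c["R"].T@[(u-c["cx"])/c["fx"],(v-c["cy"])/c["fy"],1];o=-c["R"].T@c["t"];return o+d*(z-o[2])/d[2]
def proj(n,X):
    c=C[n];q=c["R"]@X+c["t"];return np.round([c["fx"]*q[0]/q[2]+c["cx"],c["fy"]*q[1]/q[2]+c["cy"]],0)
for z in(0,.02,.04):
    b=ray("scene",264.5,258,z);print("col",z,b.round(3),[(h,proj("scene",np.r_[b[:2],h])) for h in(.1,.2,.3,.35)], [(h,proj("top",np.r_[b[:2],h])) for h in(.0,.1,.15,.2,.3,.35)])
from math import pi
for nm,P in(("push",W((p[4]-.03,0,.017))),("knob",W((0,0,.150)))):
    for d in range(-180,180,30):
        j=bot.inverse_kinematics(P,down(np.radians(d)));print(nm,d,None if j is None else np.round(j,2))
E
```

```text
col 0 [0.626 0.076 0.   ] [(0.1, array([262., 219.])), (0.2, array([259., 178.])), (0.3, array([256., 132.])), (0.35, array([255., 108.]))] [(0.0, array([323., 187.])), (0.1, array([323., 176.])), (0.15, array([323., 170.])), (0.2, array([323., 163.])), (0.3, array([324., 148.])), (0.35, array([324., 139.]))]
col 0.02 [0.606 0.103 0.02 ] [(0.1, array([262., 226.])), (0.2, array([260., 184.])), (0.3, array([257., 137.])), (0.35, array([255., 113.]))] [(0.0, array([311., 195.])), (0.1, array([311., 185.])), (0.15, array([310., 179.])), (0.2, array([310., 173.])), (0.3, array([309., 158.])), (0.35, array([309., 150.]))]
col 0.04 [0.587 0.13  0.04 ] [(0.1, array([263., 234.])), (0.2, array([260., 190.])), (0.3, array([257., 143.])), (0.35, array([256., 118.]))] [(0.0, array([300., 203.])), (0.1, array([299., 193.])), (0.15, array([298., 188.])), (0.2, array([297., 182.])), (0.3, array([294., 169.])), (0.35, array([293., 161.]))]
push -180 [ 0.44  0.18  2.    0.    0.96 -1.13]
push -150 [ 0.44  0.18  2.    0.    0.96 -1.65]
push -120 [ 0.44  0.18  2.   -0.    0.96 -2.18]
push -90 [ 0.44  
[... 211 characters left out ...]
0.96 0.96]
push 90 [ 0.44  0.18  2.   -0.    0.96  0.44]
push 120 [ 0.44  0.18  2.   -0.    0.96 -0.08]
push 150 [ 0.44  0.18  2.   -0.    0.96 -0.61]
knob -180 [ 0.22  0.29  1.57  0.    1.28 -1.35]
knob -150 [ 0.22  0.29  1.57 -0.    1.28 -1.88]
knob -120 [ 0.22  0.29  1.57 -0.    1.28 -2.4 ]
knob -90 [ 0.22  0.29  1.57 -0.    1.28 -2.92]
knob -60 [0.22 0.29 1.57 0.   1.28 2.84]
knob -30 [ 0.22  0.29  1.57 -0.    1.28  2.31]
knob 0 [ 0.22  0.29  1.57 -0.    1.28  1.79]
knob 30 [ 0.22  0.29  1.57 -0.    1.28  1.27]
knob 60 [0.22 0.29 1.57 0.   1.28 0.74]
knob 90 [ 0.22  0.29  1.57 -0.    1.28  0.22]
knob 120 [ 0.22  0.29  1.57 -0.    1.28 -0.31]
knob 150 [ 0.22  0.29  1.57 -0.    1.28 -0.83]
```

```bash
cat >> h.py <<'E'
def pic(n,f):
    import cv2
    cv2.imwrite("pics/"+f,bot.read_camera(n)["pixels"])
E
python3 - <<'E'
from h import *
rot=down(p[2]+np.pi); ax=np.array([np.cos(p[2]),np.sin(p[2])])
bot.set_gripper(0,20)
bot.goto([.12,-.45,.3],bot.current_tool_rot())
bot.goto([.34,.12,.25],rot)
bot.goto(W((p[4]-.045,0,.10)),rot)
bot.line_to(W((p[4]-.045,0,.016)))
bot.line_to(W((p[4]-.016,0,.016)))
f0=bot.current_contact_force(); print(bot.current_clock(),f0)
x=p[4]-.016
last=0
while x<p[4]+.05:
    x+=.0025 if x<p[4]+.018 else .001
    bot.line_to(W((x,0,.016)),max_speed=.05)
    F=(bot.current_contact_force()-f0)[:2]@ax
    print(round((x-p[4])*1e3,1),round(F,1),end="; ")
    if -F>28: break
print(bot.current_clock(),bot.current_ee_pos())
pic("scene","s1.png")
E
```

```text
6.4667 [-0.15373521  0.73178824  0.40929345]
-13.5 -0.1; -11.0 -0.4; -8.5 -4.7; -6.0 -3.0; -3.5 -4.4; -1.0 -2.4; 1.5 -3.4; 4.0 -2.7; 6.5 -7.1; 9.0 -7.7; 11.5 -10.4; 14.0 -11.0; 16.5 -8.5; 19.0 -7.2; 20.0 -8.5; 21.0 -8.8; 22.0 -9.4; 23.0 -8.3; 24.0 -9.2; 25.0 -6.0; 26.0 -4.4; 27.0 -3.5; 28.0 -5.4; 29.0 -5.3; 30.0 -7.6; 31.0 -10.8; 32.0 -14.1; 33.0 -17.1; 34.0 -21.8; 35.0 -24.6; 36.0 -27.6; 37.0 -32.2; 14.4667 [0.4267237  0.28831806 0.01576524]
```

```bash
python3 - <<'E'
from h import *
import cv2
ax=np.array([np.cos(p[2]),np.sin(p[2])])
d=(bot.current_ee_pos()-W((0,0,0)))[:2]
print("tcp gauge x rel p4",d@ax-p[4],"y",d@[-ax[1],ax[0]], bot.current_contact_force())
a=cv2.imread("pics/s1.png"); 
b=cv2.resize(a[190:340,190:390],None,fx=3,fy=3,interpolation=cv2.INTER_CUBIC)
cv2.imwrite("pics/s1c.png",b)
# full small + crop side by side
s=cv2.resize(a,(600,450)); 
cv2.imwrite("pics/s1both.png",a)
E
```

```text
tcp gauge x rel p4 0.028984194261395063 y -0.00032661711257686284 [-31.26821288  10.0177345   21.55339529]
```

View pics/s1both.png

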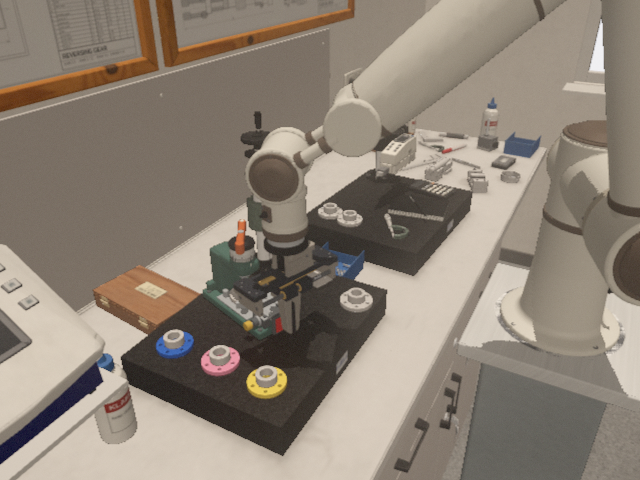

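View pics/s1c.png

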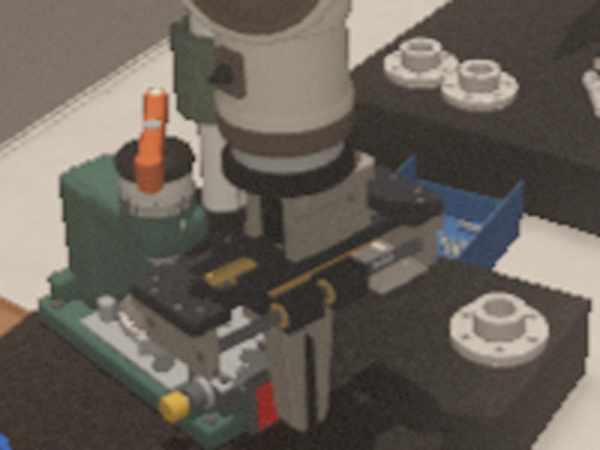

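The tool stopped solidly at 29 mm, about 38 mm after contact, with the catch-like force dip before that. I'll retreat, check the gate and catch, and get the wrist height for clearance to the stand.

```bash
python3 - <<'E'
from h import *
import cv2
C=bot.read_camera("scene")
def proj(X):
    q=C["R"]@X+C["t"];return np.round([C["fx"]*q[0]/q[2]+C["cx"],C["fy"]*q[1]/q[2]+C["cy"]],0)
e=bot.current_ee_pos()
for z in(0,.1,.2,.25,.3,.35,.4): print(z,proj(e+[0,0,z]))
j=bot.current_joints(); print(j.round(2) if hasattr(j,'round') else j)
rp=np.sqrt(e[0]**2+e[1]**2-.119**2)
w=np.array([rp*np.cos(j[0]),rp*np.sin(j[0]),0])
for z in(.2,.3,.4,.5): print("forearm end",w.round(3),z,proj(w+[0,0,z]))
bot.line_to(W((p[4]-.06,0,.016)))
print(bot.current_contact_force())
bot.line_to(W((p[4]-.06,0,.25)),max_speed=.25)
bot.goto([.36,.02,.3],down(2.15))
a=bot.read_camera("scene")["pixels"]
b=bot.read_camera("top")["pixels"]
cv2.imwrite("pics/s2.png",np.hstack([cv2.resize(a[225:350,200:330],None,fx=3,fy=3,interpolation=cv2.INTER_CUBIC),cv2.resize(b[165:290,200:330],None,fx=3,fy=3,interpolation=cv2.INTER_CUBIC)]))
print(bot.current_clock())
E
```

```text
0 [290. 329.]
0.1 [288. 284.]
0.2 [286. 234.]
0.25 [285. 207.]
0.3 [284. 178.]
0.35 [283. 148.]
0.4 [282. 115.]
[ 0.35  0.27  1.9   0.01  0.99 -0.9 ]
forearm end [0.47  0.174 0.   ] 0.2 [299. 210.]
forearm end [0.47  0.174 0.   ] 0.3 [298. 160.]
forearm end [0.47  0.174 0.   ] 0.4 [296. 104.]
forearm end [0.47  0.174 0.   ] 0.5 [294.  42.]
[ 0.59789727 -1.37682403 -0.22210102]
17.7083
```

View pics/s2.png

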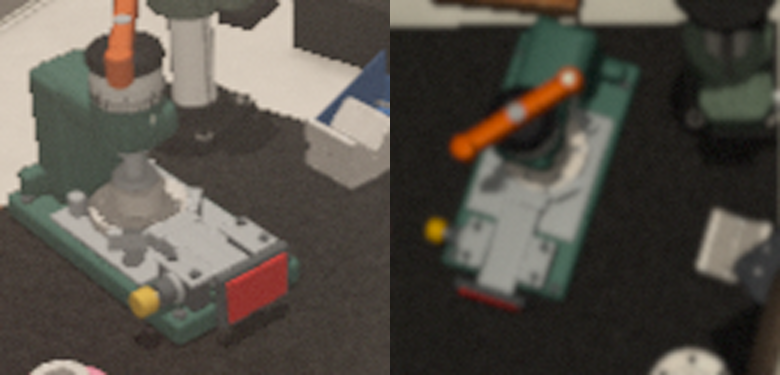

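Yellow catch knob is at the same pixel as at the start (248,325), so it has sprung in. The gate sits against its guide, with the flange under the foot. Checking the face position numerically.

```bash
python3 - <<'E'
from h import *
from scipy.optimize import least_squares
C=bot.read_camera("scene")
def proj(X):
    q=C["R"]@X+C["t"];return np.array([C["fx"]*q[0]/q[2]+C["cx"],C["fy"]*q[1]/q[2]+C["cy"]])
def f(q,px): return np.concatenate([proj(W((q[0],y,z))-np.r_[0,0,.0013])-u for (y,z),u in zip([(.023,.045),(-.023,.045),(-.023,.015),(.023,.015)],px)])
old=np.array([(402,498),(481,457),(481,512),(402,553)])/4+[190-.4,205-.4]
new=np.array([(229,287),(288,254),(288,288),(229,323)])/3+[200-.3,225-.3]
q=[least_squares(f,[-.15],args=(u,)).x[0] for u in(old,new)]
print(q,q[1]-q[0], f([q[1]],new).round(1))
b=p[5]+p[2]
K=W((0,0,.151))
for y in(b,b+np.pi):
    j=bot.inverse_kinematics(K,down(y));print(np.degrees(y),j)
E
```

```text
[np.float64(-0.16392677880944687), np.float64(-0.12404669815663928)] 0.039880080652807584 [-0.2 -0.7 -0.6 -0.2 -0.2  1.4  0.5  0.4]
-56.59344480180493 [0.21803125 0.29318717 1.56761207 0.         1.28079341 2.77656953]
123.40655519819506 [ 0.21803125  0.29318717  1.56761207  0.          1.28079341 -0.36502313]
```

The gate travelled 40 mm to a solid stop, which is in the expected range. Now the knob.

```bash
cat >> h.py <<'E'
def turn(j6_end,step=.13):
    j=np.array(bot.current_joints());T0=bot.current_ft_torque();a=j[5];log=[]
    n=max(1,int(np.ceil(abs(j6_end-a)/step)))
    for v in np.linspace(a,j6_end,n+1)[1:]:
        j[5]=v;bot.set_joints(j)
        log.append((round(float(v),2),round(float(bot.current_ft_torque()[2]-T0[2]),3)))
    print(log);print("F",np.round(bot.current_contact_force(),1),"t",bot.current_clock())
E
python3 - <<'E'
from h import *
b=p[5]+p[2]+np.pi; rot=down(b)
bot.set_gripper(.45)
bot.goto(W((0,0,.24)),rot)
bot.line_to(W((0,0,.152)),max_speed=.1)
print(bot.current_clock(),bot.current_contact_force())
bot.set_gripper(0,25)
print(bot.current_opening()*92,bot.current_contact_force(),bot.current_ft_torque())
turn(2.95)
E
```

```text
20.7 [ 1.15476512 -0.84760669 -0.5374823 ]
13.8373039171063 [ 0.12391515 -0.12432525  6.01647374] [-0.03207014  0.005339    0.02068141]
[(-0.24, -0.012), (-0.11, 0.027), (0.02, -0.066), (0.14, -0.077), (0.27, -0.015), (0.4, -0.086), (0.53, -0.065), (0.65, -0.018), (0.78, -0.035), (0.91, -0.061), (1.04, -0.097), (1.16, -0.092), (1.29, -0.017), (1.42, -0.008), (1.55, 0.106), (1.67, 0.153), (1.8, 0.217), (1.93, -0.043), (2.06, 0.04), (2.18, 0.16), (2.31, -0.133), (2.44, -0.008), (2.57, 0.047), (2.69, 0.144), (2.82, 0.232), (2.95, -0.043)]
F [-4.6  2.7  3.7] t 27.725
```

The torque shows a clear sawtooth with a period of about 0.52 rad from J6 = 1.5 on, which is three clutch clicks. Release, retreat and check.

```bash
python3 - <<'E'
from h import *
import cv2
bot.set_gripper(.45)
bot.line_to(bot.current_ee_pos()+[0,0,.12])
bot.goto([.36,.02,.32],down(2.15))
a=bot.read_camera("scene")["pixels"]; b=bot.read_camera("top")["pixels"]
cv2.imwrite("pics/s3.png",np.hstack([cv2.resize(a[225:350,200:330],None,fx=3,fy=3,interpolation=cv2.INTER_CUBIC),cv2.resize(b[165:290,200:330],None,fx=3,fy=3,interpolation=cv2.INTER_CUBIC)]))
print(bot.current_clock(),bot.current_contact_force())
E
```

```text
32.5333 [-1.00854877 -0.60937029  0.29461245]
```

View pics/s3.png

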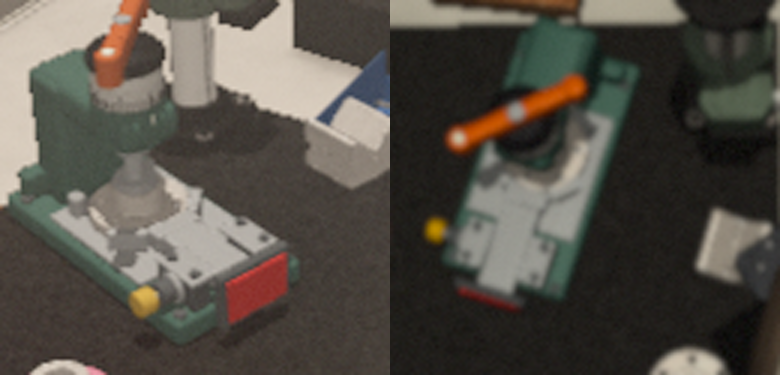

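The white dot is now at the opposite end (457,140), so the knob has turned about 189° clockwise. Gate, catch and flange are unchanged and the foot sits on the hub. Handing in.

```bash
python3 -c "
from workcell import bot
print(bot.job_done())"
```

```text
the job is handed in; nothing more can be done
None
```

I handed the job in at about 32.5 s with the gate shut and latched and the foot pressing on the flange after about three clutch clicks; the bystanders were not touched as far as I could tell, and no verdict came back.

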